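# Clamp the driver board in the swing clamp

## Robot

A 6-joint arm with a two-finger parallel gripper is mounted at the origin on a cart in front of the work surface, level with it; the furniture and walls round the work are solid. World frame = base frame: x ahead of the robot, y to its left, z up, the work surface at z = 0. Lengths are in mm, angles in rad, forces in N, time in s.
With the tool pointing down it reaches from about 275 to 750 mm from the base axis. Payload 10.2 kg.
Tool frame: the origin (TCP) lies at the very end of the fingers, on their centre line; the grasp point (between the pads) lies 19 mm behind it; z points along the fingers, y is the line along which they close (so a half turn about z gives the same grasp; the last joint's range is limited). The gripper opens to 85 mm and grips with 20 to 120 N. Pads are 22 mm wide; open, the fingers measure 114 mm over their backs; the gripper's body (76 mm by 85 mm) begins 54 mm behind the grasp point. The pads swing forward as they close: fully open they stand 13 mm farther back than shut.
Start: joints at [-1.448, 0.313, 1.498, -0, 1.331, -0.223], TCP at [177.936, -493.933, 231.294] pointing down, gripper open.
Joint ranges: [-2.94, 2.94], [-0.97, 2.17], [0.19, 2.56], [-1.23, 4.37], [0.02, 3.11], [-2.88, 2.88]. Speed limits (rad/s): [2.39, 2.39, 3.01, 3.14, 3.14, 3.14].

## Interface

Orientations are given as a unit quaternion [w, x, y, z].
In Python, from rig import ctrl gives the robot as it stands.
- The arm moves only by the tool step_arm, never from a script. Its argument "increments" is a list of rows, each a list of 3 entries, a list of its own where there are three numbers: the shift along the tool's x, y, z in cm, then the turn, a rotation vector about the tool's x, y, z in degrees, then the opening in per cent of the stroke, from 0 (shut) to 100 (fully open). A call has 1 to 8 rows; each row is the pose to reach, as a shift and turn from the pose commanded when the call began, along the tool's axes at that moment; what a row does not reach only later rows make up. A row lasts 1/8 s, in which the tool goes at most 62.5 mm and 10.7 degrees, less where a joint would pass 70% of its speed; a pose out of reach is approached as far as the arm can. A call with a gripper value outside its range is refused whole. The fingers move at their own pace and stop on an object; "squeeze" is the grip in N (left out, the last holds). Time passes only in rows, so rows that repeat a pose let the fingers close. It gives the time, the measured TCP pose, the force, the opening and the grip force at its end, in the units of the state.
- ctrl.sense(): the state, without advancing time (a new reading comes with each control period).
- ctrl.capture(name): name is "side" or "top" or "wrist"; returns a dict with "img" (480x640x3 uint8, red, green, blue), "fx", "fy", "cx", "cy" (pixels), "extrinsics" (4x4, takes a point from camera to world coordinates). Camera axes: x right, y down, z forward; pixel columns grow to the right and rows downward; lengths in mm; the calibration is good to about 2 mm. A picture is of the moment at which its call begins. There is no depth.
- ctrl.finish_job(): hands the job in; it is judged then, once.
The state is a dict: "time_s": time; "joints": joint angles; "dq": joint speeds; "tau": joint torques, N m; "eef_pos": TCP position; "ee_rot": TCP orientation; "force": force on the tool from outside, world axes, zero at the start; "wrist_torque": the same for the moment, N m; "grip_width": opening from 0.0 (shut) to 1.0 (fully open); "grip_force": force on a finger pad.
Only numpy, scipy, OpenCV 4.12 (cv2) and the standard library are available. Lean on these libraries where they do the work, as an engineer would, in place of code of your own. Each camera call takes 0.05 s, during which the arm holds its last target. There are 200 camera calls.

## Task

Swing the clamp arm, still raised, until its pad stands over the middle of the green driver board on the plate. Then turn the wing knob backwards (anticlockwise seen from above) until its thread start clicks and knob and arm drop, and only then turn it forwards (clockwise) as far as it goes, so that the pad holds the board down for soldering. Do not shift the board or the choke beside the post, and let go of everything at the end.

Things in the scene. Friction and masses are not known exactly. Their poses are not given: they have to be found in the camera images.
- jig: fixed clamp stand: aluminium plate 92 x 370 x 10 mm with an upright steel post at its centre. Origin on the post's axis at the plate's underside; x away from the robot, y left along the plate, z up. Knob and arm turn about the post's axis and slide along it. Two places between low rails lie at y +105 and -105 mm, either side of the post; which one holds the board varies
- spindle (a joint): how far arm and knob, which slide on the post together, have sunk (m): 0 raised (start), 0.0105 when the thread start has clicked (they drop by themselves), 0.015 to 0.0165 with the knob fully forward. Only the thread lets them down; they cannot be pushed down by force
- swing_bar (a joint): angle of the clamp arm about the post (rad): 0 points along the jig's -x, towards the robot; positive is anticlockwise from above. +1.57 puts the pad over the right-hand place (y -105 mm), -1.57 over the left. Starts in -0.75 to 0.75, range -1.85 to 1.85. About 1 N at its end moves it; it stays where it is left and the knob does not drag it
- bar_end (a point): top of the arm's round outer end, on its centre line, 130 mm from the post's axis. The arm is a grey bar 26 mm wide and 18 mm thick, tip 143 mm from the axis, top 68 mm above the bench when raised; the pad hangs from it 105 mm from the axis. Push its side with the finger ends in an arc about the post, near its outer end so that nothing brushes the knob's wings
- pad: rubber pad 25 mm across under the arm, on a short sprung stem (yields upward at 4 N, then 3 N per mm). Origin at the middle of its underside: 35 mm above the bench when raised, 12 mm above the board's top
- wing_knob (a joint): knob angle (rad), growing clockwise from above (forwards); stops at -0.27 and 2.05. Starts at 0.8 to 1.7 on top of the thread: forwards from there it runs idle to the stop without sinking. Turned back below about 0.06 it clicks and drops 10.5 mm; forwards from there the thread takes it down, to the stop at 2.05. About 2 N at a wing turns it; it stays where left
- knob_top (a point): centre of the knob's top face, on the post's axis, 103 mm above the bench when raised. Black knob: hub 62 mm across, 34 mm high, sitting right on the arm's round 68 mm boss, with two opposite wings
- wing_end (a point): point 60 mm from the axis in one of the knob's two equal wings, at half its height, 12 mm below the knob's top face. Each wing is 14 mm wide (20 mm at the round end), 20 mm high, and reaches 70 mm from the axis; its underside is 12 mm above the arm's top. Push its side with the finger ends in an arc about the post
- board: green driver board, flat green part 64 x 97 mm, 119 mm long with three metal tabs at its end towards the robot's right (the body's -y), 14 mm high, lying with its components down on the plate between low rails; 0.1 kg, loose. Origin on its underside, 10.5 mm nearer the tabs than the middle of the green part; its top is 23 mm above the bench
- board_mid (a point): top of the board at the middle of its green part; this is where the pad must press
- choke: red wound ring choke 44 x 42 x 17 mm lying flat in the other place on the plate; loose, a bystander to leave where it is. Origin at the centre of its underside

How it is judged:
By the outcome, as a careful person would: the job done as asked, in the order asked, and still so for the second after the job is handed in, with the robot touching nothing.
It also fails if it takes over 64 s, if anything falls off the work surface, if the arm or the gripper's body presses on something with over 40 N, if the wrist force passes 120 N, or if a joint passes its speed limit or range.

## Working session

There is one attempt and no reset: what is moved stays moved. The work goes in short steps, Python scripts to look and compute and a tool call to move; the robot and the scene stay as the last step left them, time stands still between calls to the robot, and variables do not carry over. Pictures are saved under pics/ and viewed, at most 10 in all, crops included, and the job is handed in when it is done.

Besides the shell and the picture viewer there is one more tool, called as name(argument=value, ...) on one line, values as JSON. step_arm: Moves the arm, as the interface text tells. Its arguments: {"type":"object","properties":{"increments":{"type":"array"},"squeeze":{"type":"number"}},"required":["increments"]}

```bash
ls; mkdir -p pics; python3 - <<'E'
from rig import ctrl
import cv2
print(ctrl.sense())
for n in("top","side"):
    c=ctrl.capture(n);cv2.imwrite(f"pics/{n}0.png",c["img"][:,:,::-1]);print(n,c["fx"],c["cx"],c["cy"],c["extrinsics"])
E
```

```text
pics
{'time_s': 0.0, 'joints': array([-1.44842883e+00,  3.13453383e-01,  1.49846493e+00,  1.82254523e-05,
        1.33096514e+00, -2.23395196e-01]), 'dq': array([ 2.64875202e-03, -1.06535979e-03, -1.97204752e-04,  2.32129918e-03,
       -6.85104763e-05,  7.51007066e-04]), 'tau': array([ 1.30491761e-03, -4.12268543e+01, -2.59734017e+01,  5.92960689e-06,
        4.27687308e-03,  3.31429817e-05]), 'eef_pos': array([ 177.8930515 , -493.66841737,  230.72285244]), 'ee_rot': array([-6.44132482e-04,  9.85093371e-01,  1.72019282e-01,  4.14271203e-05]), 'force': array([-0.28677318,  0.25584614,  0.44865911]), 'wrist_torque': array([-0.03494747, -0.0396861 ,  0.04893269]), 'grip_force': 0.0, 'grip_width': 0.9992059535751036}
top 609.9217521409917 320.24872538004513 233.8959569038583 [[ 5.14347238e-03 -9.97757048e-01  6.67414310e-02  4.32816538e+02]
 [-9.99732116e-01 -6.63684734e-03 -2.21731338e-02  6.86817263e+01]
 [ 2.25663532e-02 -6.66095051e-02 -9.97523901e-01  9.38246676e+02]
 [ 0.00000000e+00  0.00000000e+00  0.00000000e+00  1.00000000e+00]]
side 529.4841162339445 313.2197308692056 248.89822540183619 [[-9.57811819e-01 -8.67644717e-02  2.73986216e-01  2.66670757e+02]
 [-2.86900920e-01  3.44603259e-01 -8.93832454e-01  8.07022860e+02]
 [-1.68636422e-02 -9.34730186e-01 -3.54957881e-01  4.07436627e+02]
 [ 0.00000000e+00  0.00000000e+00  0.00000000e+00  1.00000000e+00]]
```

View pics/top0.png

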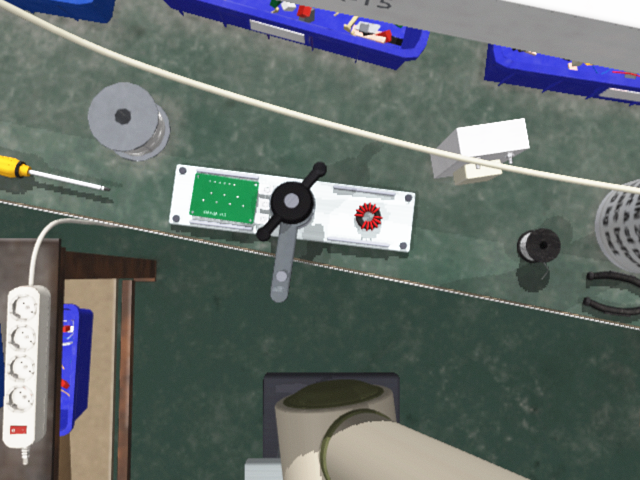

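View pics/side0.png

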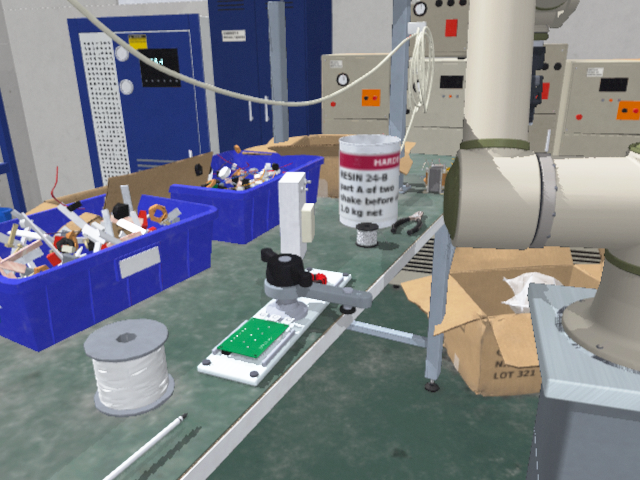

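The top view shows the board on the left at about (225,197), the knob at (292,202) with wing ends near (320,170) and (264,235), the arm end at (279,293) and the choke at (369,217). The side view agrees, and also shows a cable sagging across the scene, so I'll measure its height as well.

```bash
cat > h.py <<'E'
import numpy as np,cv2
from rig import ctrl
def ray(c,uv):
    E=np.array(c["extrinsics"]);d=E[:3,:3]@np.array([(uv[0]-c["cx"])/c["fx"],(uv[1]-c["cy"])/c["fy"],1]);return E[:3,3],d
def onz(c,uv,z):
    o,d=ray(c,uv);return (o+d*(z-o[2])/d[2])
def proj(c,P):
    E=np.array(c["extrinsics"]);p=E[:3,:3].T@(np.asarray(P,float)-E[:3,3]);return np.array([c["cx"]+c["fx"]*p[0]/p[2],c["cy"]+c["fy"]*p[1]/p[2]])
def big(m,seed=None):
    n,l,s,ce=cv2.connectedComponentsWithStats(m.astype(np.uint8))
    i=1+np.argmax(s[1:,4]);return l==i
def box(m):
    k=cv2.findContours(m.astype(np.uint8),0,2)[0];return cv2.minAreaRect(max(k,key=cv2.contourArea))
E
python3 - <<'E'
from h import *
np.set_printoptions(precision=1,suppress=True)
c=ctrl.capture("top");im=c["img"].astype(int);R,G,B=im[...,0],im[...,1],im[...,2]
roi=np.zeros(R.shape,bool);roi[150:310,160:430]=1
g=big(roi&(G>R+60)&(G>B+30));b=box(g);print("board",b)
print(" mid",onz(c,b[0],23),"corners",[onz(c,p,23)[:2] for p in cv2.boxPoints(b)])
w=big(roi&(im.min(2)>200));b=cv2.minAreaRect(np.argwhere(cv2.dilate(w.astype(np.uint8),np.ones((3,3))))[:,::-1].astype(np.float32));print("plate",b)
pc=[onz(c,p,10) for p in cv2.boxPoints(b)];print(np.array(pc),"mean",np.mean(pc,0))
k=big(roi&(im.max(2)<50));ys,xs=np.nonzero(k);print("knob bbox",xs.min(),xs.max(),ys.min(),ys.max(), xs.mean(),ys.mean())
e=cv2.erode(k.astype(np.uint8),np.ones((3,3)))
pts=np.array([onz(c,p,95)[:2] for p in zip(xs,ys)]);m=pts.mean(0);u,s,vt=np.linalg.svd(pts-m,full_matrices=False);print("knob mean",m,"axis",vt[0],np.degrees(np.arctan2(vt[0,1],vt[0,0])))
print("ext",(((pts-m)@vt[0]).min(),((pts-m)@vt[0]).max()))
print("armend tip",onz(c,(279,293),68),"knobtop",onz(c,(292,201),103))
r=big(roi&(R>G+70)&(R>B+70));ys,xs=np.nonzero(r);print("choke",onz(c,(xs.mean(),ys.mean()),20))
# cable: top ray points projected at heights into side
for uv in((100,50),(200,90),(320,126),(450,158)):
    print(uv,[(z,onz(c,uv,z)[:2]) for z in(300,500)])
s=ctrl.capture("side")
for uv in((100,50),(200,90),(320,126),(450,158),(600,187)):
    print(uv,[(z,proj(s,onz(c,uv,z))) for z in(0,200,350,450,550,650)])
cv2.imwrite("pics/crop.png",cv2.resize(c["img"][150:310,160:430,::-1],None,fx=2.9,fy=2.9,interpolation=2))
E
```

```text
board ((223.6799774169922, 197.739990234375), (64.62956237792969, 42.567832946777344), 8.130102157592773)
 mid [547.6 194.   23. ] corners [array([522.3, 245.9]), array([586.2, 238.1]), array([573.1, 141.7]), array([509.2, 150. ])]
plate ((360.21173095703125, 215.75294494628906), (106.85425567626953, 61.128334045410156), 6.911227226257324)
[[ 485.9   73.5   10. ]
 [ 579.3   62.9   10. ]
 [ 560.7 -100.4   10. ]
 [ 467.3  -88.6   10. ]] mean [523.3 -13.1  10. ]
knob bbox 256 326 163 240 291.35851183765504 202.73844419391207
knob mean [532.4  90.3] axis [-0.8  0.6] 139.65406442595796
ext (np.float64(-71.02303061427273), np.float64(67.55838420045907))
armend tip [406.6 107.5  68. ] knobtop [533.8  89.2 103. ]
choke [531.8 -21.4  20. ]
(100, 50) [(300, array([669.6, 289.4])), (500, array([595.4, 220.2]))]
(200, 90) [(300, array([627.7, 182.9])), (500, array([566.6, 147.1]))]
(320, 126) [(300, array([590.3,  55.3])), (500, array([541. ,  59.5]))]
(450, 158) [(300, array([557.3, -83. ])), (500, array([518.3, -35.5]))]
(100, 50) [(0, array([ 16.8, 405.3])), (200, array([ 76.9, 239.8])), (350
[... 184 characters left out ...]
), (350, array([197.7,  97.7])), (450, array([219.3,  12.6])), (550, array([242.8, -80.1])), (650, array([ 268.5, -181.4]))]
(320, 126) [(0, array([224.2, 297.3])), (200, array([241.7, 188.5])), (350, array([257.4,  90.7])), (450, array([269.5,  15.7])), (550, array([283.1, -68.9])), (650, array([ 298.6, -165.2]))]
(450, 158) [(0, array([288.3, 258.2])), (200, array([296.2, 168.6])), (350, array([303.6,  84.9])), (450, array([309.4,  18.5])), (550, array([316.2, -58.7])), (650, array([ 324.2, -149.8]))]
(600, 187) [(0, array([336.8, 225.2])), (200, array([338.8, 151.2])), (350, array([340.8,  79.6])), (450, array([342.5,  21.2])), (550, array([344.4, -48.8])), (650, array([ 346.8, -134.3]))]
```

View pics/crop.png

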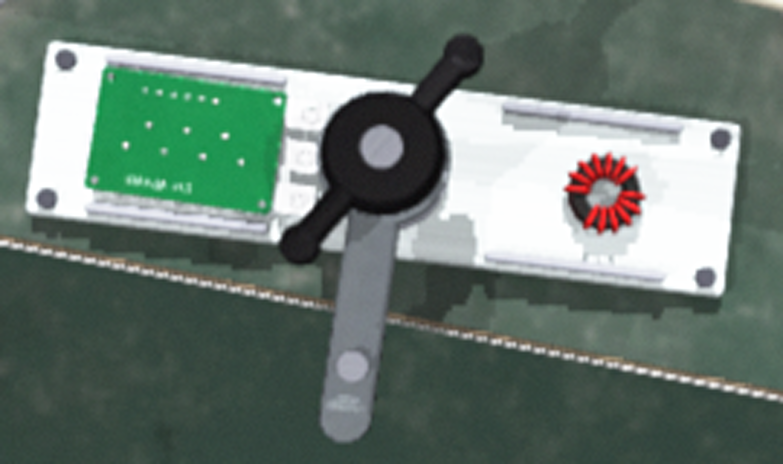

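The crop confirms this: board on the left, arm pointing at the robot (swing near 0), wings running top-right to bottom-left. Post axis is at about (533,90), jig yaw about -8°, and the arm has to swing to azimuth 82°. The cable hangs at z≈330 near x≈590, so I'll work only on the robot side. First I'll shut the fingers and move beside the arm's end.

step_arm(increments=[[[5,-5.6,0],[0,0,3.5],0],[[10,-11.2,0],[0,0,7],0],[[15,-16.8,0],[0,0,10.5],0],[[20,-22.4,0],[0,0,14],0],[[24,-26.9,0],[0,0,17.5],0],[[28,-31.4,0],[0,0,21],0],[[32,-35.9,0],[0,0,24.5],0],[[36,-40.3,0],[0,0,27.8],0]])

```text
time_s: 1.2
eef_pos: [365.1, -28.2, 231.5]
ee_rot: [0.0, 0.997, -0.071, 0.0]
force: [0.7, -1.6, 0.4]
grip_width: 0.002
grip_force: 0.0
```

step_arm(increments=[[[1.5,-5.8,0],[0,0,0],0],[[1.5,-5.8,4],[0,0,0],0],[[1.5,-5.8,8],[0,0,0],0],[[1.5,-5.8,12],[0,0,0],0],[[1.5,-5.8,15],[0,0,0],0],[[1.5,-5.8,17.7],[0,0,0],0],[[1.5,-5.8,17.7],[0,0,0],0]])

```text
time_s: 2.08
eef_pos: [386.7, 25.4, 53.3]
ee_rot: [-0.0, 0.998, -0.07, -0.002]
force: [0.3, 0.8, -0.2]
grip_width: 0.003
grip_force: 0.0
```

```bash
python3 - <<'E'
from h import *
for n in("top","side"):
    c=ctrl.capture(n);print(n,proj(c,ctrl.sense()["eef_pos"]))
    if n=="top": a=c["img"][140:320,160:430]
    else: b=c["img"][180:400,190:400]
print(ctrl.sense()["eef_pos"])
a=cv2.resize(a,(400*1,267));b=cv2.resize(b,(390,409))
o=np.zeros((409,800,3),np.uint8);o[:267,:400]=a;o[:,410:]=b
cv2.imwrite("pics/p1.png",o[:,:,::-1])
E
```

```text
top [336.37669362 306.24116829]
side [383.63638292 279.45990872]
[388.05536709  25.12805088  54.97601217]
```

View pics/p1.png

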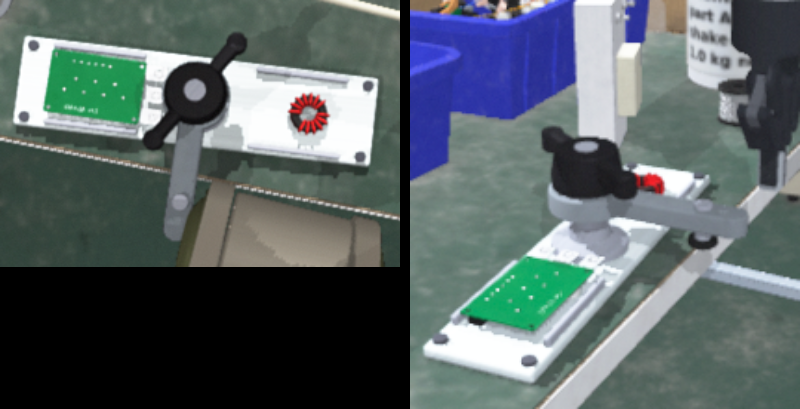

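The fingers are on the right-hand side of the raised arm, clear of it, and nothing has moved. Next, push along the arc.

step_arm(increments=[[[1.2,-3,0],[0,0,0],0],[[1.2,-5.7,0],[0,0,0],0],[[1,-7.2,0],[0,0,0],0],[[0.9,-8.7,0],[0,0,0],0],[[1,-10.3,0],[0,0,0],0],[[1.3,-11.9,0],[0,0,0],0],[[1.9,-13.4,0],[0,0,0],0],[[2.6,-14.9,0],[0,0,0],0]])

```text
time_s: 3.18
eef_pos: [434.8, 170.0, 54.5]
ee_rot: [0.0, 0.998, -0.07, 0.0]
force: [0.5, -1.2, -0.4]
grip_width: -0.002
grip_force: 0.6
```

step_arm(increments=[[[0.9,-1.3,0],[0,0,0],0],[[2.1,-2.6,0],[0,0,0],0],[[3.5,-3.7,0],[0,0,0],0],[[5,-4.6,0],[0,0,0],0],[[6,-5,0],[0,0,0],0],[[6.8,-5.3,0],[0,0,0],0],[[6.8,-5.3,0],[0,0,0],0]])

```text
time_s: 4.05
eef_pos: [509.2, 212.2, 54.2]
ee_rot: [-0.0, 0.998, -0.07, 0.0]
force: [0.0, 0.8, -0.7]
grip_width: 0.001
grip_force: 0.0
```

```bash
python3 - <<'E'
from h import *
for n in("top","side"):
    c=ctrl.capture(n)
    if n=="top": a=c["img"][140:320,160:430]
    else: b=c["img"][180:400,190:400]
print(ctrl.sense()["eef_pos"],ctrl.sense()["force"])
a=cv2.resize(a,None,fx=1.48,fy=1.48);b=cv2.resize(b,(390,409))
o=np.zeros((409,800,3),np.uint8);o[:a.shape[0],:a.shape[1]]=a;o[:,410:]=b
cv2.imwrite("pics/p2.png",o[:,:,::-1])
E
```

```text
[508.69050596 212.12882426  54.29922506] [-0.03809483  0.3648372  -0.10812837]
```

View pics/p2.png

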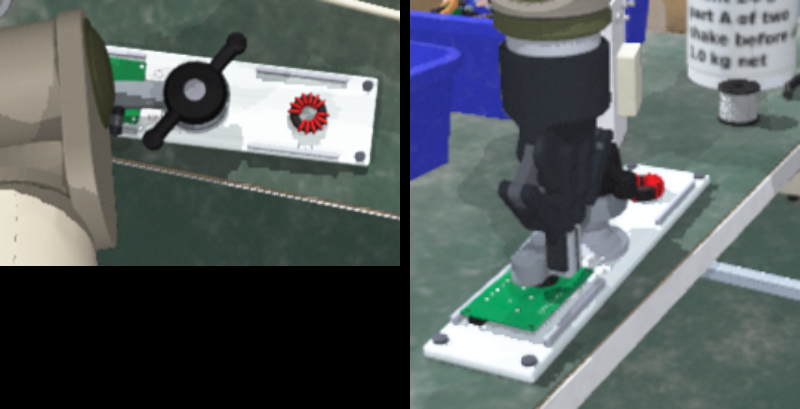

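The arm now lies nearly over the board, but the gripper hides it in the top view. I'll back off to measure.

step_arm(increments=[[[-2.5,0,0],[0,0,0],0],[[-6,0,0],[0,0,0],0],[[-9,5,-3],[0,0,0],0],[[-11,10,-6],[0,0,0],0],[[-11,15,-8],[0,0,0],0],[[-11,17,-8],[0,0,0],0],[[-11,17,-8],[0,0,0],0]])

```text
time_s: 5.03
eef_pos: [376.1, 58.3, 134.6]
ee_rot: [0.0, 0.997, -0.071, 0.0]
force: [-0.4, 0.9, 0.3]
grip_width: -0.001
grip_force: 0.0
```

```bash
cat >> h.py <<'E'
def view(f):
    c=ctrl.capture("top");a=c["img"][140:320,160:430];s=ctrl.capture("side")["img"][180:400,190:400]
    o=np.zeros((409,800,3),np.uint8);a=cv2.resize(a,None,fx=1.48,fy=1.48);o[:a.shape[0],:a.shape[1]]=a;o[:,410:]=cv2.resize(s,(390,409))
    cv2.imwrite(f,o[:,:,::-1]);return c
E
python3 - <<'E'
from h import *
c=ctrl.capture("top");print(ctrl.sense()["eef_pos"])
cv2.imwrite("pics/p3.png",cv2.resize(c["img"][140:290,160:310,::-1],None,fx=4,fy=4,interpolation=2))
E
```

```text
[376.14808342  59.10753838 134.37571616]
```

View pics/p3.png

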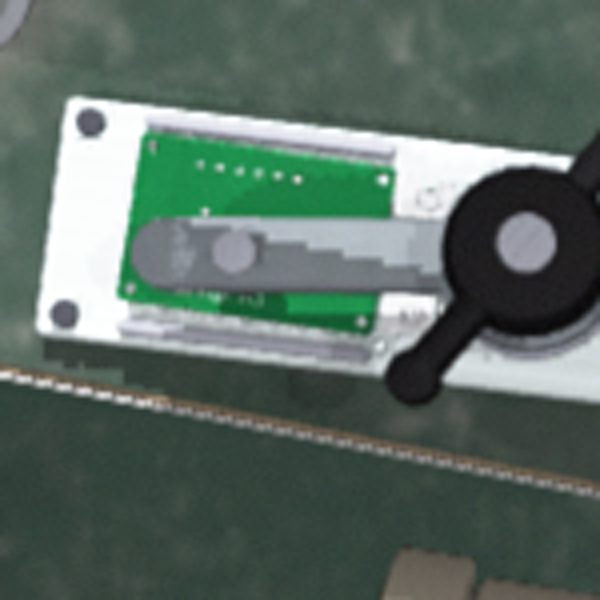

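Arm and board are both clear in this picture: the pad's screw is at crop (237,251), the arm centre line at (185,253), and the board looks unmoved. Next I'll compute the remaining swing.

```bash
python3 - <<'E'
from h import *
c=ctrl.capture("top");f=lambda u,v,z:onz(c,(160+(u+.5)/4-.5,140+(v+.5)/4-.5),z)[:2]
ax=f(526,242,103);print("axis",ax)
im=c["img"].astype(int);R,G,B=im[...,0],im[...,1],im[...,2]
co=[f(*p,23) for p in((146,131),(396,169),(374,334),(119,298))];bm=np.mean(co,0);print("board",bm)
az=lambda p:np.degrees(np.arctan2(*(p-ax)[::-1]))
print("board az",az(bm),np.linalg.norm(bm-ax))
for p in((237,251,69),(165,254,68),(190,253.5,68)):q=f(*p);print(q,az(q),np.linalg.norm(q-ax))
pl=[f(*p,10) for p in((70,97),(38,335))];print(pl,az(np.mean(pl,0)))
E
```

```text
axis [535.020153   90.4516536]
board [547.49112002 192.98395972]
board az 83.06519863058853 103.28794129425678
[535.13219307 194.41535147] 89.93825324685241 103.9637582382114
[533.97166506 220.17094331] 90.46309709339887 129.72352697452914
[534.22067138 211.27920586] 90.37910438072265 120.83019719994195
[array([600.78624315, 267.53005826]), array([509.41150523, 277.73006631])] 83.71055288602919
```

step_arm(increments=[[[1,-5,0],[0,0,0],0],[[2,-10,2],[0,0,0],0],[[4,-15,5],[0,0,0],0],[[6,-17,8],[0,0,0],0],[[9,-17,8],[0,0,0],0],[[10.8,-17,8],[0,0,0],0],[[11.6,-17,8],[0,0,0],0],[[12.4,-17,8],[0,0,0],0]])

```text
time_s: 6.12
eef_pos: [522.1, 211.0, 53.9]
ee_rot: [0.0, 0.998, -0.069, -0.001]
force: [-1.6, 0.3, 0.1]
grip_width: 0.002
grip_force: 0.6
```

step_arm(increments=[[[0,0,0],[0,0,0],0]])

```text
time_s: 6.25
eef_pos: [522.7, 210.4, 54.3]
ee_rot: [0.0, 0.998, -0.07, 0.0]
force: [-0.2, -0.1, -0.2]
grip_width: 0.001
grip_force: 0.0
```

Retreat by the same route and measure.

step_arm(increments=[[[-2.5,0,0],[0,0,0],0],[[-6,0,0],[0,0,0],0],[[-10,4,-3],[0,0,0],0],[[-12.5,8,-6],[0,0,0],0],[[-12.5,13,-8],[0,0,0],0],[[-12.5,17,-8],[0,0,0],0],[[-12.5,17,-8],[0,0,0],0]])

```text
time_s: 7.12
eef_pos: [375.0, 57.7, 134.7]
ee_rot: [0.0, 0.997, -0.071, 0.001]
force: [-1.0, 0.6, -0.3]
grip_width: -0.004
grip_force: 0.0
```

```bash
python3 - <<'E'
from h import *
c=ctrl.capture("top");print(ctrl.sense()["eef_pos"],ctrl.sense()["force"])
cv2.imwrite("pics/p4.png",cv2.resize(c["img"][140:290,160:310,::-1],None,fx=4,fy=4,interpolation=2))
E
```

```text
[375.09678463  58.79350824 134.5392941 ] [ 0.02175646 -0.14747825  0.259521  ]
```

View pics/p4.png

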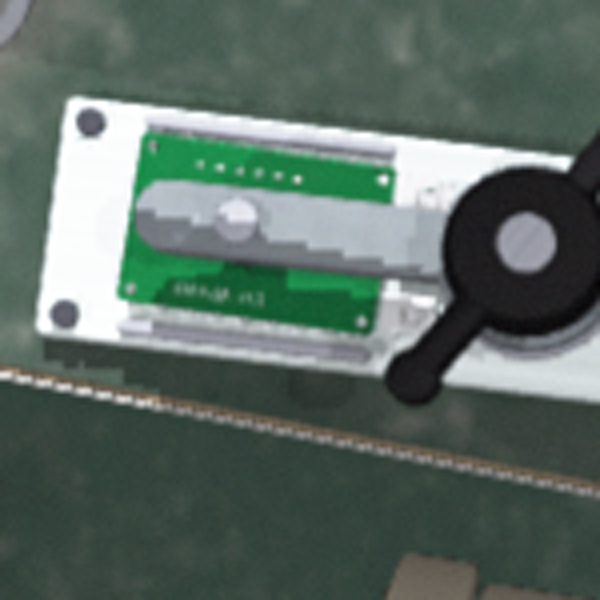

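The pad's screw is now at crop (238,220), which puts the pad at about (546,194) against a board middle of (547.5,193.5). That's within 1.5 mm, and the board hasn't moved. Next I'll place the closed fingers on the clockwise side of the left near wing, above the arm.

step_arm(increments=[[[4,-5,0],[0,0,0],0],[[8,-9,0],[0,0,0],0],[[11,-11.5,0],[0,0,0],0],[[13.1,-11.5,0],[0,0,0],0],[[13.1,-11.5,2],[0,0,0],0],[[13.1,-11.5,4.5],[0,0,0],0],[[13.1,-11.5,5.8],[0,0,0],0],[[13.1,-11.5,5.8],[0,0,0],0]])

```text
time_s: 8.18
eef_pos: [520.5, 155.6, 75.7]
ee_rot: [0.0, 0.998, -0.069, -0.001]
force: [0.5, 0.4, 1.2]
grip_width: -0.001
grip_force: 0.0
```

```bash
cat >> h.py <<'E'
AX=np.array([534.5,90.])
def plan(As,off,r=52,cw=1):
    p=ctrl.sense()["eef_pos"];t=np.radians(-8)
    x=np.array([np.cos(t),np.sin(t)]);y=np.array([np.sin(t),-np.cos(t)]);print(p.round(1),ctrl.sense()["force"].round(1))
    for A in As:
        a=np.radians(A);q=AX+r*np.array([np.cos(a),np.sin(a)])+cw*off*np.array([np.sin(a),-np.cos(a)])-p[:2];print(A,(q@x/10).round(1),(q@y/10).round(1))
E
python3 - <<'E'
from h import *
view("pics/p5.png");plan(range(140,260,8),23)
E
```

```text
[521.3 155.3  77. ] [0.4 0.3 0.4]
140 -1.0 1.6
148 -1.6 2.1
156 -2.2 2.6
164 -2.6 3.3
172 -3.0 4.0
180 -3.3 4.7
188 -3.4 5.5
196 -3.5 6.3
204 -3.4 7.1
212 -3.3 7.9
220 -3.0 8.6
228 -2.6 9.3
236 -2.1 10.0
244 -1.6 10.5
252 -1.0 11.0
```

View pics/p5.png

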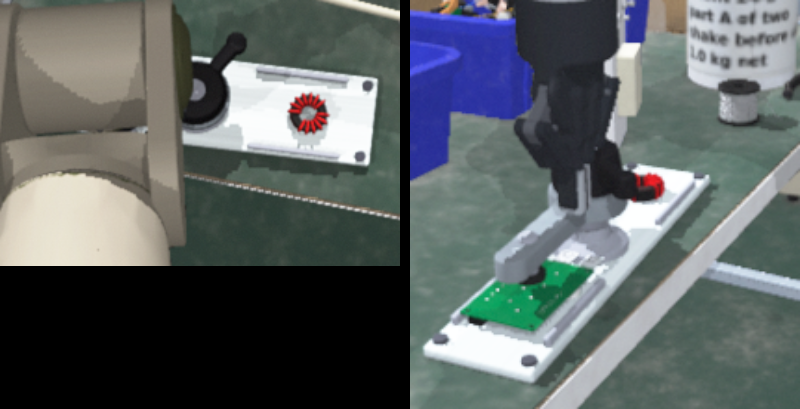

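The fingers are down between wing and arm, touching nothing. The opposite wing stays visible to the top camera, so it can show the knob's angle. Now turn the knob back.

step_arm(increments=[[[-1,1.6,0],[0,0,0],0],[[-1.6,2.1,0],[0,0,0],0],[[-2.2,2.6,0],[0,0,0],0],[[-2.6,3.3,0],[0,0,0],0],[[-3,4,0],[0,0,0],0],[[-3.3,4.7,0],[0,0,0],0],[[-3.3,4.7,0],[0,0,0],0]])

```text
time_s: 9.15
eef_pos: [482.7, 113.3, 77.5]
ee_rot: [-0.001, 0.998, -0.07, 0.002]
force: [1.5, 2.5, 1.4]
grip_width: 0.001
grip_force: 1.0
```

```bash
cat >> h.py <<'E'
def state(z=95):
    c=ctrl.capture("top");im=c["img"].astype(int);H,W=im.shape[:2]
    m=(im.max(2)<60);m[:140]=0;m[320:]=0;m[:,:160]=0;m[:,400:]=0
    ys,xs=np.nonzero(m);P=np.array([onz(c,p,z)[:2] for p in zip(xs,ys)])-AX
    r=np.hypot(*P.T);k=(r>45)&(r<72);P=P[k];a=np.degrees(np.arctan2(P[:,1],P[:,0]))%360
    h,e=np.histogram(a,24,(0,360));print("dark az bins",[(int(e[i]),int(h[i])) for i in range(24) if h[i]>4])
    s=ctrl.capture("side")["img"];g=s[290:345,230:300].astype(int)  # arm end over board
    gm=(np.ptp(g,axis=2)<25)&(g.min(2)>90);y,x=np.nonzero(gm);print("arm-end px n",len(y),"meany",y.mean().round(2) if len(y) else None)
    return c,s
E
python3 - <<'E'
from h import *
c,s=state();plan(range(180,276,8),23)
E
```

```text
dark az bins [(0, 84), (195, 7), (210, 8), (225, 58), (240, 50), (255, 55), (270, 27), (345, 124)]
arm-end px n 2547 meany 22.53
[482.1 113.2  77. ] [1.3 0.7 0.2]
180 0.0 0.0
188 -0.1 0.8
196 -0.2 1.6
204 -0.1 2.4
212 0.0 3.1
220 0.3 3.9
228 0.7 4.6
236 1.2 5.2
244 1.7 5.8
252 2.3 6.3
260 3.0 6.7
268 3.8 7.0
```

```bash
cat >> h.py <<'E'
def drop(save=0):
    s=ctrl.capture("side")["img"]
    if save: cv2.imwrite("ref.png",s)
    t=cv2.imread("ref.png")[310:336,232:262]
    r=cv2.matchTemplate(s[300:365,222:272],t,cv2.TM_CCOEFF_NORMED);_,v,_,l=cv2.minMaxLoc(r);print("drop px",l[1]-10,"dx",l[0]-10,"score",round(v,3))
def wing(z=95):
    c=ctrl.capture("top");im=c["img"].astype(int);m=(im.max(2)<60);m[:140]=0;m[320:]=0;m[:,:160]=0;m[:,400:]=0
    ys,xs=np.nonzero(m);P=np.array([onz(c,p,z)[:2] for p in zip(xs,ys)])-AX;r=np.hypot(*P.T);a=np.degrees(np.arctan2(P[:,1],P[:,0]))
    k=(r>50)&(r<72)&(a>-70)&(a<130);P=P[k].mean(0) if k.sum()>20 else np.array([np.nan]*2);print("far wing az",np.degrees(np.arctan2(P[1],P[0])).round(1),k.sum())
E
python3 - <<'E'
from h import *
drop(1);wing()
c=ctrl.capture("side");print([ (proj(c,[549,220,z])) for z in(68,57.5)])
E
```

```text
drop px 0 dx 0 score 1.0
far wing az -0.5 171
[array([242.667233  , 315.21418707]), array([243.15838566, 322.02923676])]
```

step_arm(increments=[[[-0.1,0.8,0],[0,0,0],0],[[-0.2,1.6,0],[0,0,0],0],[[-0.2,1.6,0],[0,0,0],0]])

```text
time_s: 9.78
eef_pos: [477.2, 96.7, 76.2]
ee_rot: [0.0, 0.998, -0.07, -0.001]
force: [0.6, 0.6, -0.4]
grip_width: 0.001
grip_force: 0.0
```

```bash
python3 - <<'E'
from h import *
drop();wing();plan(range(196,276,8),23)
E
```

```text
drop px 0 dx 0 score 0.993
far wing az 17.0 173
[477.2  97.1  76.1] [1.1 0.8 0.5]
196 0.1 -0.1
204 0.1 0.7
212 0.3 1.5
220 0.6 2.2
228 1.0 2.9
236 1.4 3.6
244 2.0 4.1
252 2.6 4.6
260 3.3 5.0
268 4.0 5.3
```

step_arm(increments=[[[0.1,0.7,0],[0,0,0],0],[[0.3,1.5,0],[0,0,0],0],[[0.3,1.5,0],[0,0,0],0]])

```text
time_s: 10.25
eef_pos: [478.4, 81.6, 76.2]
ee_rot: [0.0, 0.998, -0.07, -0.0]
force: [0.2, -0.5, -0.1]
grip_width: -0.0
grip_force: 0.0
```

```bash
python3 - <<'E'
from h import *
drop();wing();plan(range(212,276,8),23)
E
```

```text
drop px 0 dx 0 score 0.96
far wing az 37.6 167
[478.2  82.   76.2] [-0.2 -0.9 -0.1]
212 0.0 0.0
220 0.3 0.7
228 0.6 1.4
236 1.1 2.1
244 1.7 2.7
252 2.3 3.1
260 3.0 3.5
268 3.7 3.8
```

step_arm(increments=[[[0.3,0.7,0],[0,0,0],0],[[0.6,1.4,0],[0,0,0],0],[[0.6,1.4,0],[0,0,0],0]])

```text
time_s: 10.72
eef_pos: [482.6, 66.8, 76.3]
ee_rot: [0.0, 0.998, -0.07, 0.0]
force: [-0.6, 0.2, -0.6]
grip_width: -0.002
grip_force: 0.0
```

```bash
python3 - <<'E'
from h import *
drop();wing();plan(range(228,284,8),23)
E
```

```text
drop px 6 dx 1 score 0.851
far wing az 61.4 70
[482.5  67.1  76.3] [ 0.3 -0.8 -0. ]
228 0.0 0.0
236 0.5 0.7
244 1.0 1.2
252 1.7 1.7
260 2.4 2.1
268 3.1 2.4
276 3.9 2.6
```

The arm end sits 6 px lower in the side view, where 6.8 px was predicted: the thread start has clicked and knob and arm have dropped. Now I'll lift the fingers and go round to the wing's other side, tilting the wrist back towards the robot because the cable is near there.

step_arm(increments=[[[-1,-0.4,0],[0,0,0],0],[[-1,-0.4,-2.5],[0,0,0],0],[[-1,0,-5],[0,5,0],0],[[-0.5,2,-5],[0,10,0],0],[[1,4,-5],[0,15,0],0],[[3.2,5.7,-5],[0,15,0],0],[[3.2,5.7,-5],[0,15,0],0]])

```text
time_s: 11.7
eef_pos: [506.4, 6.0, 126.3]
ee_rot: [0.009, 0.989, -0.07, 0.13]
force: [-0.6, 0.6, 0.6]
grip_width: 0.002
grip_force: 0.0
```

```bash
cat >> h.py <<'E'
from scipy.spatial.transform import Rotation as Ro
def plan3(rows,cw=-1):  # rows (A,r,off,z); cw=-1: finger on the ccw side
    s=ctrl.sense();p=s["eef_pos"];q=s["ee_rot"];R=Ro.from_quat([q[1],q[2],q[3],q[0]]).as_matrix();print(p.round(1),s["force"].round(1))
    for A,r,off,z in rows:
        a=np.radians(A);t=AX+r*np.array([np.cos(a),np.sin(a)])+cw*off*np.array([np.sin(a),-np.cos(a)])
        print(A,r,off,z,(R.T@(np.array([*t,z])-p)/10).round(1))
E
python3 - <<'E'
from h import *
drop();wing(85);view("pics/p6.png")
plan3([(235,74,30,68),(235,52,30,68)])
E
```

```text
drop px 6 dx 1 score 0.85
far wing az 50.1 160
[505.6   7.3 126.2] [ 0.  -0.5  0.4]
235 74 30 68 [-0.5 -0.6  5.9]
235 52 30 68 [ 0.5 -2.6  6.1]
```

View pics/p6.png

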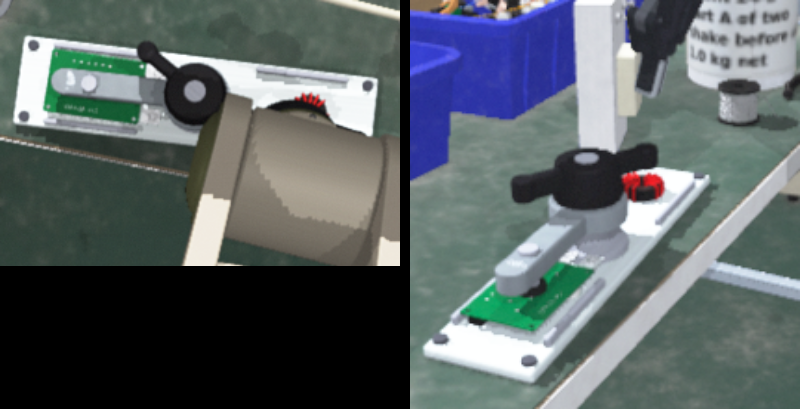

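The side view shows the arm and pad lowered almost onto the board, with the far wing at az 50° and so the near wing at 230°. Plan the descent and the forward arc.

```bash
python3 - <<'E'
from h import *
plan3([(230,80,32,68),(230,54,32,68)]+[(a,54,24,68) for a in range(230,190,-8)])
E
```

```text
[505.6   7.3 126.2] [ 0.  -0.5  0.4]
230 80 32 68 [-1.3 -0.1  5.7]
230 54 32 68 [ 0.  -2.3  6. ]
230 54 24 68 [-0.6 -2.7  5.8]
222 54 24 68 [-1.4 -2.9  5.6]
214 54 24 68 [-2.2 -3.2  5.4]
206 54 24 68 [-2.9 -3.6  5.3]
198 54 24 68 [-3.5 -4.1  5.1]
```

step_arm(increments=[[[-1.3,-0.1,3],[0,0,0],0],[[-1.3,-0.1,5.7],[0,0,0],0],[[-1.3,-0.1,5.7],[0,0,0],0],[[0,-2.3,6],[0,0,0],0],[[-0.6,-2.7,5.8],[0,0,0],0],[[-1.4,-2.9,5.6],[0,0,0],0],[[-2.2,-3.2,5.4],[0,0,0],0],[[-2.2,-3.2,5.4],[0,0,0],0]])

```text
time_s: 12.9
eef_pos: [503.3, 39.2, 69.3]
ee_rot: [0.009, 0.989, -0.069, 0.131]
force: [1.8, -0.6, 3.1]
grip_width: -0.002
grip_force: 1.2
```

```bash
python3 - <<'E'
from h import *
drop();wing(84)
plan3([(a,54,24,68) for a in range(214,140,-8)])
E
```

```text
drop px 7 dx 1 score 0.848
far wing az 33.2 158
[503.2  39.1  68.8] [ 1.5 -0.6  2.3]
214 54 24 68 [-0.  -0.1  0.1]
206 54 24 68 [-0.7 -0.5 -0.1]
198 54 24 68 [-1.4 -0.9 -0.3]
190 54 24 68 [-2.  -1.5 -0.4]
182 54 24 68 [-2.4 -2.2 -0.6]
174 54 24 68 [-2.8 -2.9 -0.7]
166 54 24 68 [-3.1 -3.7 -0.8]
158 54 24 68 [-3.3 -4.5 -0.8]
150 54 24 68 [-3.4 -5.3 -0.8]
142 54 24 68 [-3.4 -6.1 -0.8]
```

step_arm(increments=[[[-0.7,-0.5,-0.1],[0,0,0],0],[[-1.4,-0.9,-0.3],[0,0,0],0],[[-2,-1.5,-0.4],[0,0,0],0],[[-2.4,-2.2,-0.6],[0,0,0],0],[[-2.8,-2.9,-0.7],[0,0,0],0],[[-3.1,-3.7,-0.8],[0,0,0],0],[[-3.3,-4.5,-0.8],[0,0,0],0],[[-3.3,-4.5,-0.8],[0,0,0],0]])

```text
time_s: 14.0
eef_pos: [475.8, 89.2, 67.4]
ee_rot: [0.009, 0.989, -0.069, 0.13]
force: [-0.2, 1.0, -0.3]
grip_width: -0.001
grip_force: 0.0
```

```bash
python3 - <<'E'
from h import *
drop();wing(82)
plan3([(a,54,24,68) for a in range(158,100,-6)])
E
```

```text
drop px 8 dx 1 score 0.835
far wing az -23.0 167
[476.   88.7  67.5] [-0.9  0.2 -0.4]
158 54 24 68 [-0.   0.1 -0.1]
152 54 24 68 [-0.1 -0.5 -0.1]
146 54 24 68 [-0.1 -1.2 -0.1]
140 54 24 68 [-0.1 -1.8 -0.1]
134 54 24 68 [ 0.1 -2.4 -0. ]
128 54 24 68 [ 0.2 -3.   0. ]
122 54 24 68 [ 0.5 -3.5  0.1]
116 54 24 68 [ 0.8 -4.1  0.2]
110 54 24 68 [ 1.1 -4.6  0.2]
104 54 24 68 [ 1.5 -5.   0.3]
```

step_arm(increments=[[[-0.1,-0.5,-0.1],[0,0,0],0],[[-0.1,-1.2,-0.1],[0,0,0],0],[[-0.1,-1.8,-0.1],[0,0,0],0],[[0.1,-2.4,0],[0,0,0],0],[[0.2,-3,0],[0,0,0],0],[[0.5,-3.5,0.1],[0,0,0],0],[[0.5,-3.5,0.1],[0,0,0],0]])

```text
time_s: 14.98
eef_pos: [486.2, 122.9, 67.9]
ee_rot: [0.009, 0.989, -0.069, 0.13]
force: [0.2, 0.4, 1.0]
grip_width: -0.0
grip_force: 0.0
```

```bash
python3 - <<'E'
from h import *
drop();wing(80)
plan3([(a,54,24,68) for a in range(122,90,-4)])
E
```

```text
drop px 8 dx 2 score 0.821
far wing az 102.8 319
[486.1 122.6  67.9] [ 0.8 -0.3 -0.4]
122 54 24 68 [-0.1 -0.  -0. ]
118 54 24 68 [ 0.1 -0.4  0. ]
114 54 24 68 [ 0.3 -0.8  0.1]
110 54 24 68 [ 0.6 -1.1  0.1]
106 54 24 68 [ 0.8 -1.4  0.2]
102 54 24 68 [ 1.1 -1.7  0.3]
98 54 24 68 [ 1.4 -2.   0.4]
94 54 24 68 [ 1.7 -2.2  0.5]
```

step_arm(increments=[[[0.1,-0.4,0],[0,0,0],0],[[0.3,-0.8,0.1],[0,0,0],0],[[0.3,-0.8,0.1],[0,0,0],0]])

```text
time_s: 15.45
eef_pos: [490.5, 130.2, 67.8]
ee_rot: [0.009, 0.989, -0.069, 0.13]
force: [-0.8, -0.6, 0.4]
grip_width: 0.001
grip_force: 0.2
```

step_arm(increments=[[[0.25,-0.3,0],[0,0,0],0],[[0.25,-0.3,0],[0,0,0],0]])

```text
time_s: 15.7
eef_pos: [493.2, 132.7, 68.4]
ee_rot: [0.009, 0.989, -0.069, 0.13]
force: [-0.1, 0.3, -1.5]
grip_width: -0.002
grip_force: 0.3
```

step_arm(increments=[[[0.25,-0.3,0],[0,0,0],0],[[0.25,-0.3,0],[0,0,0],0]])

```text
time_s: 15.95
eef_pos: [496.0, 135.4, 69.1]
ee_rot: [0.009, 0.989, -0.069, 0.13]
force: [-1.0, 0.1, 0.6]
grip_width: 0.001
grip_force: 0.3
```

```bash
cat >> h.py <<'E'
def wing2(z=78,lo=-120,hi=-10):
    c=ctrl.capture("top");im=c["img"].astype(int);m=(im.max(2)<60);m[:140]=0;m[320:]=0
    ys,xs=np.nonzero(m);P=np.array([onz(c,p,z)[:2] for p in zip(xs,ys)])-AX;r=np.hypot(*P.T);a=np.degrees(np.arctan2(P[:,1],P[:,0]))
    k=(r>50)&(r<74)&(a>lo)&(a<hi);P=P[k].mean(0);print("wing az",np.degrees(np.arctan2(P[1],P[0])).round(1),k.sum(),np.histogram(a[k],range(lo,hi+1,10))[0])
E
python3 - <<'E'
from h import *
drop();wing2();plan3([(a,54,24,68) for a in range(114,90,-4)])
E
```

```text
drop px 8 dx 2 score 0.828
wing az -69.5 143 [ 0  0  0  0 66 77  0  0  0  0  0]
[495.9 135.4  69.1] [-0.7 -0.9 -0. ]
114 54 24 68 [-0.5  0.6 -0. ]
110 54 24 68 [-0.2  0.3  0.1]
106 54 24 68 [ 0.  -0.   0.1]
102 54 24 68 [ 0.3 -0.3  0.2]
98 54 24 68 [ 0.6 -0.6  0.3]
94 54 24 68 [ 0.9 -0.8  0.4]
```

step_arm(increments=[[[0.3,-0.3,0.1],[0,0,0],0],[[0.3,-0.3,0.1],[0,0,0],0]])

```text
time_s: 16.3
eef_pos: [499.3, 137.7, 68.7]
ee_rot: [0.009, 0.989, -0.069, 0.13]
force: [-1.5, -3.6, -0.2]
grip_width: 0.004
grip_force: 1.8
```

step_arm(increments=[[[0.3,-0.2,0.1],[0,0,0],0],[[0.3,-0.2,0.1],[0,0,0],0]])

```text
time_s: 16.55
eef_pos: [501.0, 138.6, 67.6]
ee_rot: [0.01, 0.989, -0.069, 0.128]
force: [-8.9, -8.6, 2.5]
grip_width: -0.0
grip_force: 5.9
```

```bash
python3 - <<'E'
from h import *
drop();wing2();plan3([(a,54,24,68) for a in range(106,80,-4)])
E
```

```text
drop px 9 dx 2 score 0.814
wing az -73.5 137 [ 0  0  0 12 89 36  0  0  0  0  0]
[501.  138.6  67.7] [-7.8 -8.3  1.2]
106 54 24 68 [-0.4  0.4 -0.1]
102 54 24 68 [-0.1  0.1 -0.1]
98 54 24 68 [ 0.2 -0.2  0. ]
94 54 24 68 [ 0.5 -0.4  0.1]
90 54 24 68 [ 0.8 -0.7  0.2]
86 54 24 68 [ 1.2 -0.9  0.3]
82 54 24 68 [ 1.6 -1.1  0.4]
```

step_arm(increments=[[[0.3,-0.2,0],[0,0,0],0],[[0.3,-0.2,0],[0,0,0],0]])

```text
time_s: 16.9
eef_pos: [502.5, 139.5, 67.5]
ee_rot: [0.011, 0.99, -0.069, 0.125]
force: [-15.4, -14.4, 2.9]
grip_width: -0.002
grip_force: 9.8
```

```bash
python3 - <<'E'
from h import *
drop();wing2();plan3([(106,54,40,68)])
E
```

```text
drop px 9 dx 3 score 0.803
wing az -74.2 137 [ 0  0  0 17 90 30  0  0  0  0  0]
[502.5 139.5  67.5] [-14.5 -14.1   2.2]
106 54 40 68 [-1.9  1.2 -0.5]
```

The force rises steeply (21 N) with almost no further turning: the knob is at its stop. Back off, lift clear and check.

step_arm(increments=[[[-2,1.2,-0.5],[0,0,0],0],[[-4,2,-2],[0,0,0],0],[[-6,5,-5],[0,0,0],0],[[-9,10,-8],[0,0,0],0],[[-12,15,-8],[0,0,0],0],[[-12,19,-8],[0,0,0],0],[[-12,19,-8],[0,0,0],0]])

```text
time_s: 17.88
eef_pos: [344.7, -30.7, 116.4]
ee_rot: [0.01, 0.989, -0.072, 0.131]
force: [1.0, -0.3, -0.3]
grip_width: -0.008
grip_force: 0.0
```

```bash
python3 - <<'E'
from h import *
print(ctrl.sense()["eef_pos"],ctrl.sense()["force"]);drop();wing2()
c=ctrl.capture("top");s=ctrl.capture("side")["img"]
o=np.zeros((560,800,3),np.uint8);o[:450,:450]=cv2.resize(c["img"][140:290,160:310],None,fx=3,fy=3,interpolation=2)
o[:,450:]=cv2.resize(s[220:380,220:320],(350,560),interpolation=2);cv2.imwrite("pics/p7.png",o[:,:,::-1])
im=c["img"].astype(int);R,G,B=im[...,0],im[...,1],im[...,2];m=(G>R+60)&(G>B+30);m[:150]=0;m[310:]=0;m[:,:160]=0;m[:,430:]=0
b=cv2.minAreaRect(np.argwhere(m)[:,::-1].astype(np.float32));print("board",b,onz(c,b[0],23))
m=(R>G+70)&(R>B+70);m[:150]=0;m[310:]=0;m[:,:160]=0;m[:,430:]=0;m=big(m);ys,xs=np.nonzero(m);print("choke",onz(c,(xs.mean(),ys.mean()),20))
E
```

```text
[344.66363996 -30.70030326 116.35446459] [ 1.00530649 -0.29338235 -0.34987793]
drop px 9 dx 1 score 0.82
wing az -72.7 122 [ 0  0  0  3 80 39  0  0  0  0  0]
board ((223.46998596191406, 197.70999145507812), (64.20529174804688, 42.567832946777344), 8.130102157592773) [547.6601899  194.29284305  23.        ]
choke [531.84896251 -21.35217272  20.        ]
```

View pics/p7.png

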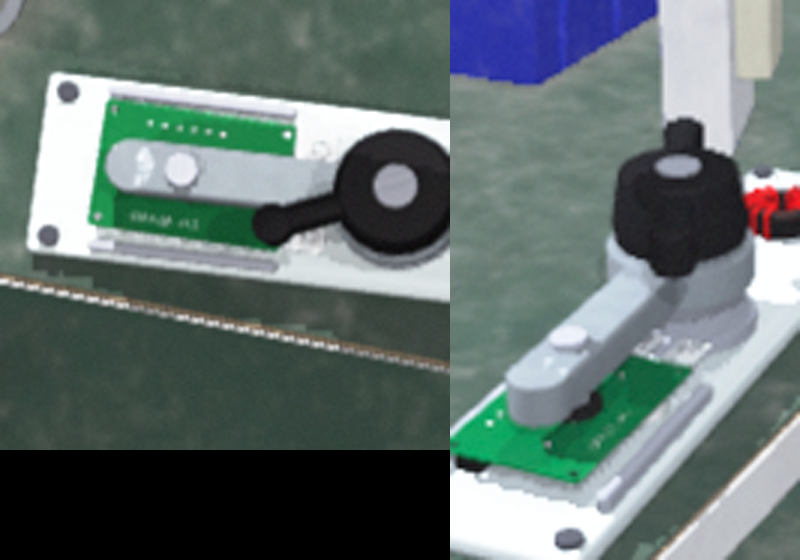

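The last picture shows the pad pressing near the board's middle, with the knob fully forward and the robot clear. Board and choke read the same positions as at the start (within 0.5 mm). Handing in.

```bash
python3 - <<'E'
from h import *
c=ctrl.capture("top");print(onz(c,(220.7,196.5),53));print(ctrl.finish_job())
E
```

```text
[545.63571506 194.22176413  53.        ]
the job is handed in; nothing more can be done
None
```

The job is handed in: the pad sits about 2 mm from the board's middle by camera, the knob was turned back to its click and then forward to its stop, board and choke did not move measurably, and the robot is clear of everything.

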